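# Lay out a battery pack for closing

## Robot

A 6-joint arm with a two-finger parallel gripper is mounted at the origin on the work surface. World frame = base frame: x ahead of the robot, y to its left, z up, the work surface at z = 0. Lengths are in m, angles in rad, forces in N, time in s.
With the tool pointing down it reaches from about 0.3 to 0.875 m from the base axis. Payload 4.2 kg.
Tool frame: the origin (TCP) lies on the centre line of the jaws, within the pads' length; the fingertips stand 22 mm ahead of it and the grasp point (between the pads) lies 3 mm ahead of it; z points along the fingers, y is the line along which they close (so a half turn about z gives the same grasp; the last joint's range is limited). The gripper opens to 85 mm and grips with 20 to 120 N. Pads are 22 mm wide; open, the fingers measure 114 mm over their backs; the gripper's body (76 mm by 85 mm) begins 54 mm behind the grasp point. The pads swing forward as they close: fully open they stand 13 mm farther back than shut.
Start: joints at [1.194, 0.32, 1.565, -0, 1.257, -0.02], TCP at [0.201, 0.539, 0.253] pointing down, gripper open.
Joint ranges: [-3.11, 3.11], [-0.84, 2.01], [0.21, 2.61], [-1.34, 4.49], [0.05, 2.63], [-2.56, 2.56]. Speed limits (rad/s): [2.57, 2.57, 3.14, 3.14, 3.14, 3.14].

## Interface

Orientations are given as a rotation vector (axis times angle).
In Python, from station import ctrl gives the robot as it stands.
- The arm moves only by the tool jog_arm, never from a script. Its arguments are lists of equal length, an entry for each row: "linear": the shift along the tool's x, y, z as a fraction of full scale, a list of three; "turn": the turn about the tool's z as a fraction of full scale; "grip": the closure, from -1 (fully open) to 1 (shut). A call has 1 to 20 rows; each row shifts and turns the commanded pose from where the row before left it, along the tool's axes as they then stand; what a row does not reach is not made up. Full scale, the value 1, is 25 mm for a shift and 4 degrees for a turn. A row lasts 1/8 s, in which the tool goes at most 62.5 mm and 10.7 degrees, less where a joint would pass 70% of its speed; a pose out of reach is approached as far as the arm can. A call with a number of a shift or a turn outside -1 to 1 is refused whole. A call with a gripper value outside its range is refused whole. The fingers move at their own pace and stop on an object; the grip force is fixed at half the most. Time passes only in rows, so rows that do not move let the fingers close. It gives the time, the measured TCP pose, the force, the opening and the grip force at its end, in the units of the state.
- ctrl.observe(): the state, without advancing time (a new reading comes with each control period).
- ctrl.capture(name): name is "scene" or "top" or "wrist"; returns a dict with "img" (480x640x3 uint8, red, green, blue), "K" (3x3 intrinsics, pixels), "origin" and "rotation" of the camera in the world; the wrist camera has in their place "T_tool_cam" (4x4, takes a point from camera to tool coordinates, whose origin is the TCP and whose axes are the flange's). Camera axes: x right, y down, z forward; pixel columns grow to the right and rows downward; lengths in m; the calibration is good to about 2 mm. A picture is of the moment at which its call begins: read the wrist's pose just before it. There is no depth.
- ctrl.hand_in(): hands the job in; it is judged then, once.
Trained networks look in a picture, given as the dict that the camera call returned (one of the last four; its "shot" number tells which), for a name from the list of things; names that differ only in an ending like _2 or _b are one class to them, and where a whole thing is asked for, a point or a joint stands for the part that bears it (a point fixed in the world has none). Each returns a list of dicts, best first, with "confidence" (0 to 1); they miss things now and then, are a little off and sometimes report something else, mostly with a low value. They report only what shows in the picture. A call takes as long as a camera call. They do not tell look-alikes from the thing itself.
- ctrl.silhouettes(picture, thing): "region" (480x640 bool, what is visible of it).
- ctrl.tip_of(picture, thing): "point" ([x, y, z] in m, in world coordinates, good to about 4 mm: a listed point, or the origin of a listed thing).
The state is a dict: "clock": time; "joints": joint angles; "joint_vel": joint speeds; "joint_efforts": joint torques, N m; "tcp_pos": TCP position; "eef_rot": TCP orientation; "wrist_force": force on the tool from outside, world axes, zero at the start; "ft_torque": the same for the moment, N m; "gripper_width": finger opening in m; "finger_force": force on a finger pad.
Only numpy, scipy, OpenCV 4.12 (cv2) and the standard library are available. Lean on these libraries where they do the work, as an engineer would, in place of code of your own. Each camera call takes 0.05 s, during which the arm holds its last target. There are 200 camera calls.

## Task

Get this battery pack ready to close: stand the block of cells in the open bottom shell, lengthwise, and lay the circuit board flat and squarely on top of it, lengthwise and connector up. Lay the cover, rail up, on the bench beside the shell, on the side away from the screw dish, parallel to the shell with their ends level and 8 cm clear between them, and set the latch upright midway between shell and cover, level with their middles. Leave the tape roll, the loose cell and the tin standing where they are.

Things in the scene. Friction and masses are not known exactly. Their poses are not given: they have to be found in the camera images.
- shell: Open black bottom shell of the pack, a shallow tray fixed to the bench: 101 mm (x, roughly away from the robot, within 0.22 rad) x 62 mm (y), 22 mm high, walls and floor 3 mm, so 95 x 56 mm inside. A 14 mm high aluminium clamp block, 12 mm long, stands at each short end. Origin: centre of the underside, at bench height; z up. Left or right of the dish
- dish: Round steel screw dish with a few small screws in it, 70 mm across, 14 mm high, fixed to the bench on the left or the right of the shell. Origin: centre of the underside
- block: Block of eight grey cells standing in two rows of four between black end frames, steel strips on top: 79 mm (x) x 40 mm (y) x 52 mm high, flat top, 0.25 to 0.5 kg. Starts upright on the bench. Origin: centre of the underside; z up. Fits in the shell lengthwise with 8 mm to spare all round
- board: Green circuit board 76 mm (x) x 36 mm (y) x 3 mm with a black connector block in the middle of its top, 40 mm (x) x 22 mm (y), rising to 19 mm above the underside; 40 g. Grip it by the connector. Origin: centre of the underside; z up
- latch: Small grey plastic latch, a block 46 mm (x) x 26 mm (y) x 18 mm high with four thumb ridges across its top (22 mm high over them); 30 g. Origin: centre of the underside; z up
- cover: Black closed cover of the pack: 101 mm (x) x 62 mm (y), 20 mm high, with a raised rail in the middle of its top, 74 mm (x) x 30 mm (y), from 20 to 38 mm height, three steel strips on it; 120 g. Grip it by the rail. Origin: centre of the underside; z up
- tape: Bystander: amber roll of tape lying flat, 40 mm across, 18 mm high. Origin: centre of the underside
- cell: Bystander: a single grey cell standing on end, 18 mm across, 50 mm high. Origin: centre of the underside
- tin: Bystander: small round tin with a brass lid, 42 mm across, 16 mm high. Origin: centre of the underside
Not all that is in view belongs to the job. Of the things shaped like the dish, the steel one is meant. Leave any blue or yellow look-alike of the block alone.

How it is judged:
At the end, for the whole second after the job is handed in: At rest: block on shell floor (12 mm, 0.3 rad); board flat on block, connector up (12 mm, 0.25 rad); on the side away from the dish, on the bench and upright, cover 142 mm and latch 71 mm sideways from shell centre, level with it (all 15 mm), cover parallel (0.2 rad) (x of block in the frame of shell between -0.012 and 0.012 m and y of block in the frame of shell between -0.012 and 0.012 m and z of block in the frame of shell below 0.008 m and angle between each of block, board, cover, latch's own z axis and vertical below 0.1 rad and angle between the x axis of block and the x axis of shell, either way round below 0.3 rad and x of board in the frame of block between -0.012 and 0.012 m and y of board in the frame of block between -0.012 and 0.012 m and z of board in the frame of block between 0.048 and 0.056 m and angle between the x axis of board and the x axis of block, either way round below 0.25 rad and x of cover in the frame of shell between -0.015 and 0.015 m and angle between the x axis of cover and the x axis of shell, either way round below 0.2 rad and height (world z) of each of cover, latch below 0.008 m and x of latch in the frame of shell between -0.015 and 0.015 m and ((y of dish in the frame of shell below 0 m and y of cover in the frame of shell between 0.127 and 0.157 m and y of latch in the frame of shell between 0.056 and 0.086 m) or (y of dish in the frame of shell above 0 m and y of cover in the frame of shell between -0.157 and -0.127 m and y of latch in the frame of shell between -0.086 and -0.056 m)) and linear speed of each of block, board, cover, latch below 0.01 m/s); the robot touches nothing.
It fails at once if a bystander (tape roll, loose cell or tin) is pushed more than 20 mm or knocked over (distance of any of tape, cell, tin from where it was at the start of the episode above 0.02 m or angle between any of tape, cell, tin's own z axis and vertical above 0.5 rad).
It also fails if it takes over 99 s, if anything falls off the work surface, if the arm or the gripper's body presses on something with over 40 N, if the wrist force passes 120 N, or if a joint passes its speed limit or range.

## Working session

There is one attempt and no reset: what is moved stays moved. The work goes in short steps, Python scripts to look and compute and a tool call to move; the robot and the scene stay as the last step left them, time stands still between calls to the robot, and variables do not carry over. Pictures are saved under pics/ and viewed, at most 14 in all, crops included, and the job is handed in when it is done.

Besides the shell and the picture viewer there is one more tool, called as name([rows], argument=value, ...), one row to a line, values as JSON. jog_arm: Moves the arm, as the interface text tells. Shift numbers are shares of 25 mm and turn numbers shares of 4 degrees, none past 1 either way. Its arguments: {"type":"object","properties":{"linear":{"type":"array","items":{"type":"array","items":{"type":"number","minimum":-1,"maximum":1}}},"turn":{"type":"array","items":{"type":"number","minimum":-1,"maximum":1}},"grip":{"type":"array","items":{"type":"number"}}},"required":["linear","turn","grip"]}

```bash
mkdir -p pics; cat > h.py <<'E'
import numpy as np, cv2
from station import ctrl
def save(p,n): cv2.imwrite(f'pics/{n}.png',cv2.cvtColor(p['img'],cv2.COLOR_RGB2BGR))
def proj(p,z,uv):
    uv=np.atleast_2d(uv).astype(float)
    d=np.c_[uv,np.ones(len(uv))]@np.linalg.inv(p['K']).T@np.array(p['rotation']).T
    o=np.array(p['origin']); return o+d*((z-o[2])/d[:,2])[:,None]
E
python3 - <<'E'
from h import *
s=ctrl.observe(); print(s['clock'],s['tcp_pos'],s['eef_rot'],s['gripper_width'])
for n in ('top','scene'):
    p=ctrl.capture(n); save(p,n+'0'); print(n,p['origin'],np.round(p['rotation'],3).tolist(),p['K'].tolist() if hasattr(p['K'],'tolist') else p['K'])
    for t in 'shell dish block board latch cover tape cell tin'.split():
        print(t,[(np.round(r['point'],3).tolist(),round(r['confidence'],2)) for r in ctrl.tip_of(p,t)[:3]])
E
```

```text
0.0 [0.20067496 0.53836719 0.25246733] [-5.57474447e-01 -3.09137665e+00  2.79972207e-03] 0.08542193836948574
top [ 0.36252822 -0.02194801  0.79566369] [-2.173, 2.034, -0.217] [[436.338433775165, 0.0, 318.8039407469039], [0.0, 436.338433775165, 229.10842609710647], [0.0, 0.0, 1.0]]
shell [([0.596, 0.078, -0.001], 0.97), ([0.428, 0.317, 0.003], 0.55)]
dish [([0.61, -0.112, 0.002], 0.68), ([0.732, -0.16, -0.003], 0.57)]
block [([0.576, -0.364, 0.006], 0.93), ([0.446, -0.327, -0.001], 0.68), ([0.323, -0.286, 0.001], 0.66)]
board [([0.43, 0.112, 0.001], 0.69)]
latch [([0.427, 0.318, 0.004], 0.63)]
cover [([0.447, -0.118, -0.001], 0.62)]
tape [([0.46, 0.205, 0.003], 0.54)]
cell [([0.429, -0.215, 0.002], 0.49), ([0.448, -0.326, 0.001], 0.29)]
tin [([0.44, 0.005, 0.001], 0.74), ([0.598, 0.081, 0.0], 0.24)]
scene [ 1.41810177 -0.03167527  0.91784334] [-1.754, -1.743, 0.755] [[542.7032267682788, 0.0, 320.29691687878505], [0.0, 542.7032267682788, 242.71660045198448], [0.0, 0.0, 1.0]]
shell [([0.603, 0.083, -0.001], 0.73)]
dish [([0.61, -0.117, -0.001], 0.9), ([0.609, -0.253, 0.001], 0.7), ([0.735, -0.164, 0.002], 0.62)]
block [([0.58, -0.367, 0.0], 0.9), ([0.449, -0.331, -0.001], 0.57), ([0.325, -0.283, 0.0], 0.57)]
board [([0.429, 0.111, 0.002], 0.7)]
latch [([0.429, 0.325, 0.002], 0.7)]
cover [([0.445, -0.117, -0.0], 0.62)]
tape [([0.462, 0.209, -0.001], 0.52)]
cell [([0.43, -0.216, 0.002], 0.7)]
tin [([0.442, 0.007, -0.001], 0.57)]
```

```bash
python3 - <<'E'
s=open('h.py').read().replace("np.array(p['rotation']).T","cv2.Rodrigues(np.array(p['rotation'],float))[0].T")
s+='''
def rect(p,t,z):
    """min-area rectangle of a silhouette, cast on height z: centre, sides, long-axis angle (deg)"""
    out=[]
    for r in ctrl.silhouettes(p,t)[:3]:
        c=np.argwhere(r['region'])[:,::-1]
        w=proj(p,z,c)[:,:2].astype(np.float32)
        (x,y),(a,b),_=q=cv2.minAreaRect(w*1000); B=cv2.boxPoints(q); e=B[1]-B[0]; f=B[2]-B[1]
        l=e if np.hypot(*e)>np.hypot(*f) else f
        out.append((round(x),round(y),round(max(a,b)),round(min(a,b)),round(np.degrees(np.arctan2(l[1],l[0]))%180,1),round(r['confidence'],2)))
    return out
'''
open('h.py','w').write(s)
E
python3 - <<'E'
from h import *
p=ctrl.capture('top')
for t,z in dict(shell=.022,dish=.014,block=.052,board=.003,latch=.02,cover=.02,tape=.018,cell=.05,tin=.016).items(): print(t,rect(p,t,z))
E
```

```text
shell [(595, 82, 125, 65, np.float32(171.6), 0.68)]
dish [(611, -248, 69, 67, np.float32(76.4), 0.87), (732, -161, 66, 66, np.float32(3.7), 0.84)]
block [(326, -279, 85, 52, np.float32(29.7), 0.89), (567, -358, 96, 56, np.float32(161.6), 0.67), (447, -319, 97, 42, np.float32(116.1), 0.61)]
board [(429, 112, 76, 39, np.float32(84.9), 0.88)]
latch [(424, 315, 51, 28, np.float32(96.3), 0.63)]
cover [(446, -114, 101, 62, np.float32(93.8), 0.86)]
tape [(459, 208, 42, 38, np.float32(50.5), 0.61)]
cell [(425, 105, 73, 34, np.float32(89.0), 0.72), (428, -209, 29, 18, np.float32(107.6), 0.57)]
tin [(437, 6, 38, 36, np.float32(49.1), 0.81)]
```

View pics/top0.png

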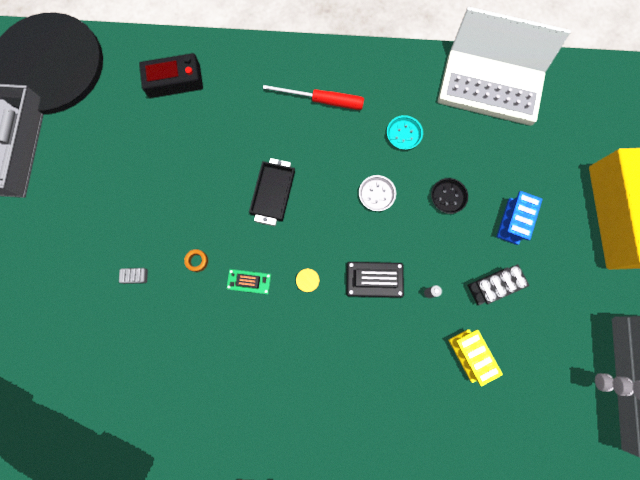

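View pics/scene0.png

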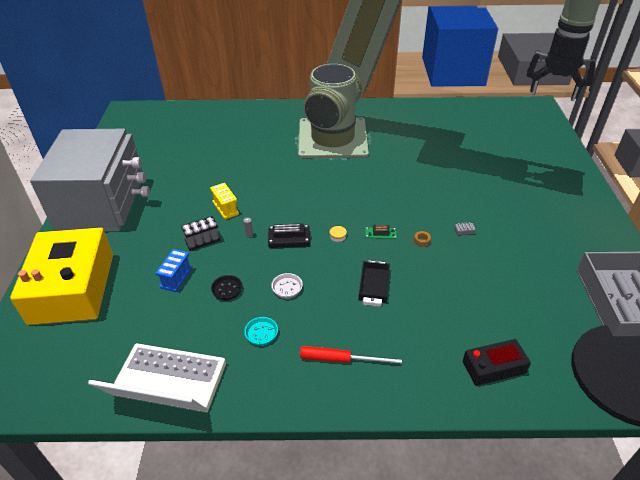

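The top view shows the shell at (272,190), steel (white) dish at (377,193), latch at (132,275), board (248,281), cover (376,279), the real grey block at (498,285). Blue and yellow blocks are decoys. The scene view agrees. So the dish is at −y and the cover goes to +y.

```bash
cat >> h.py <<'E'
def pose():
    s=ctrl.observe(); R=cv2.Rodrigues(np.array(s['eef_rot'],float))[0]; return s,np.array(s['tcp_pos']),R
def plan(xyz,th):
    """turn units to bring closing axis to th deg (mod 180), then shift units in tool axes"""
    s,p,R=pose(); a=np.degrees(np.arctan2(R[1,1],R[0,1]))
    d=(th-a+90)%180-90
    c,n=np.cos(np.radians(d)),np.sin(np.radians(d))
    R2=np.array([[c,-n,0],[n,c,0],[0,0,1]])@R
    print('tcp',np.round(p,3),'closing',round(a,1),'q6',round(s['joints'][5],2),'t',round(s['clock'],1),'TURN',round(-d/4,2),'SHIFT',np.round(R2.T@(np.array(xyz)-p)/.025,2))
def wrist(n=None):
    s,p,R=pose(); q=ctrl.capture('wrist'); T=np.array(q['T_tool_cam'])
    q['origin']=p+R@T[:3,3]; q['rotation']=cv2.Rodrigues(R@T[:3,:3])[0].ravel()
    if n: save(q,n)
    return q
def look(q,t,z): print(t,[(np.round(r['point'],3).tolist(),round(r['confidence'],2)) for r in ctrl.tip_of(q,t)[:2]],rect(q,t,z)[:2])
E
python3 -c "
from h import *
plan([.428,.32,.17],6)"
```

```text
tcp [0.201 0.539 0.253] closing 69.6 q6 -0.02 t 1.5 TURN 15.89 SHIFT [-9.65  8.12  3.33]
```

jog_arm([
  [0, 0, 0.2],
  [0, 0, 0.2],
  [0, 0, 0.2],
  [0, 0, 0.2],
  [0, 0, 0.2],
  [0, 0, 0.2],
  [0, 0, 0.2],
  [0, 0, 0.2],
  [0, 0, 0.2],
  [0, 0, 0.2],
  [0, 0, 0.2],
  [0, 0, 0.2],
  [0, 0, 0.2],
  [0, 0, 0.2],
  [0, 0, 0.2],
  [0, 0, 0.3],
  [-0.95, 0.8, 0],
  [-0.95, 0.8, 0],
  [-0.95, 0.8, 0],
  [-0.95, 0.8, 0],
], turn=[1, 1, 1, 1, 1, 1, 1, 1, 1, 1, 1, 1, 1, 1, 1, 0.9, 0, 0, 0, 0], grip=[-1, -1, -1, -1, -1, -1, -1, -1, -1, -1, -1, -1, -1, -1, -1, -1, -1, -1, -1, -1])

```text
clock: 4.0
tcp_pos: [0.291, 0.452, 0.1709]
eef_rot: [2.103, 2.334, 0.001]
wrist_force: [-0.1, -0.1, -0.2]
gripper_width: 0.0855
finger_force: 0.0
```

jog_arm([
  [-0.95, 0.8, 0],
  [-0.95, 0.8, 0],
  [-0.95, 0.8, 0],
  [-0.95, 0.8, 0],
  [-0.95, 0.8, 0],
  [-0.9, 0.1, 0],
  [0, 0, 0],
], turn=[0, 0, 0, 0, 0, 0, 0], grip=[-1, -1, -1, -1, -1, -1, -1])

```text
clock: 4.88
tcp_pos: [0.4072, 0.3217, 0.1708]
eef_rot: [-2.106, -2.332, 0.0]
wrist_force: [0.3, -0.1, -0.1]
gripper_width: 0.0852
finger_force: 0.0
```

```bash
python3 -c "
from h import *
q=wrist('w1'); look(q,'latch',.02)
plan([.428,.32,.03],6)"
```

```text
latch [([0.425, 0.317, 0.001], 0.81)] [(425, 320, 47, 27, np.float32(95.9), 0.93)]
tcp [0.407 0.323 0.171] closing 6.0 q6 0.54 t 5.0 TURN -0.01 SHIFT [-0.23  0.83  5.64]
```

View pics/w1.png

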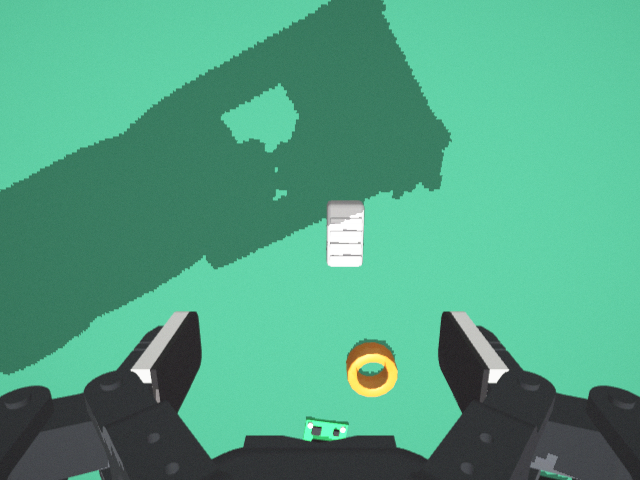

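The wrist view shows the latch at (345,234), upright, well between the fingers' line; the tape is clear at (372,369).

jog_arm([
  [-0.2, 0.7, 0],
  [0, 0, 0.95],
  [0, 0, 0.95],
  [0, 0, 0.95],
  [0, 0, 0.95],
  [0, 0, 0.95],
  [0, 0, 0.6],
  [0, 0, 0.4],
  [0, 0, 0],
  [0, 0, 0],
  [0, 0, 0],
  [0, 0, 0],
  [0, 0, 0],
  [0, 0, 0],
  [0, 0, 0],
  [0, 0, 0],
], turn=[0, 0, 0, 0, 0, 0, 0, 0, 0, 0, 0, 0, 0, 0, 0, 0], grip=[-1, -1, -1, -1, -1, -1, -1, -1, -1, 1, 1, 1, 1, 1, 1, 1])

```text
clock: 7.02
tcp_pos: [0.4252, 0.3199, 0.0278]
eef_rot: [2.103, 2.334, 0.002]
wrist_force: [-0.4, -0.2, 5.8]
gripper_width: 0.0244
finger_force: 59.6
```

```bash
python3 -c "
from h import *
plan([.608,.151,.12],-8.4)"
```

```text
tcp [0.425 0.32  0.028] closing 6.0 q6 0.52 t 7.0 TURN 3.59 SHIFT [-5.61  8.23 -3.68]
```

jog_arm([
  [0, 0, -0.8],
  [0, 0, -0.8],
  [0, 0, -0.7],
  [0, 0, -0.7],
  [0, 0, -0.7],
  [-0.62, 0.91, 0],
  [-0.62, 0.91, 0],
  [-0.62, 0.91, 0],
  [-0.62, 0.91, 0],
  [-0.62, 0.91, 0],
  [-0.62, 0.91, 0],
  [-0.62, 0.91, 0],
  [-0.62, 0.91, 0],
  [-0.62, 0.91, 0],
  [0, 0, 0],
  [0, 0, 0],
], turn=[0, 0.9, 0.9, 0.9, 0.9, 0, 0, 0, 0, 0, 0, 0, 0, 0, 0, 0], grip=[1, 1, 1, 1, 1, 1, 1, 1, 1, 1, 1, 1, 1, 1, 1, 1])

```text
clock: 9.02
tcp_pos: [0.6063, 0.1516, 0.1192]
eef_rot: [-2.378, -2.051, 0.001]
wrist_force: [0.1, -0.5, -1.8]
gripper_width: 0.0241
finger_force: 59.0
```

```bash
python3 -c "
from h import *
q=wrist('w2'); look(q,'shell',.022)
q=ctrl.capture('top'); look(q,'shell',.022);q=ctrl.capture('scene'); look(q,'shell',.022)
plan([.608,.151,.03],-8.4)"
```

```text
shell [] [(600, 86, 120, 73, np.float32(171.2), 0.9)]
shell [([0.598, 0.077, 0.004], 0.62), ([0.43, -0.215, -0.001], 0.6)] []
shell [([0.599, 0.083, 0.0], 0.94), ([0.463, 0.207, -0.002], 0.6)] [(610, 81, 133, 64, np.float32(171.6), 0.89)]
tcp [0.607 0.152 0.12 ] closing -8.4 q6 0.37 t 9.5 TURN -0.01 SHIFT [-0.03  0.06  3.59]
```

View pics/w2.png

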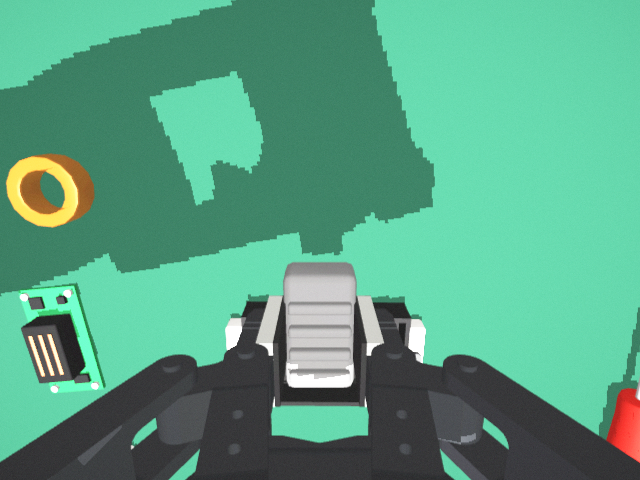

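The latch is held straight between the pads at (320,325); the shell's end shows behind it.

jog_arm([
  [0, 0.1, 0.9],
  [0, 0, 0.9],
  [0, 0, 0.9],
  [0, 0, 0.6],
  [0, 0, 0.3],
  [0, 0, 0],
  [0, 0, 0],
  [0, 0, 0],
  [0, 0, 0],
  [0, 0, -0.5],
  [0, 0, -0.9],
  [0, 0, -0.9],
  [0, 0, -0.9],
  [0, 0, -0.9],
  [0, 0, 0],
], turn=[0, 0, 0, 0, 0, 0, 0, 0, 0, 0, 0, 0, 0, 0, 0], grip=[1, 1, 1, 1, 1, 1, -0.4, -0.7, -1, -1, -1, -1, -1, -1, -1])

```text
clock: 11.35
tcp_pos: [0.6106, 0.1515, 0.1348]
eef_rot: [2.377, 2.05, 0.008]
wrist_force: [-0.6, -0.6, 0.2]
gripper_width: 0.0853
finger_force: 0.0
```

```bash
python3 -c "
from h import *
q=wrist(); look(q,'latch',.02); look(q,'shell',.022)
q=ctrl.capture('top'); look(q,'latch',.02);look(q,'cover',.02)
plan([.45,-.117,.17],3.8)"
```

```text
latch [([0.608, 0.148, -0.001], 0.79)] [(610, 152, 47, 25, np.float32(81.5), 0.58)]
shell [([0.596, 0.078, -0.001], 0.87)] [(600, 86, 121, 72, np.float32(171.4), 0.67)]
latch [([0.613, 0.15, 0.003], 0.6)] [(606, 149, 47, 29, np.float32(82.9), 0.74), (596, 83, 128, 66, np.float32(172.3), 0.46)]
cover [([0.45, -0.115, 0.0], 0.69), ([0.428, -0.221, 0.001], 0.35)] [(447, -114, 101, 64, np.float32(93.8), 0.8)]
tcp [0.609 0.151 0.132] closing -8.4 q6 0.37 t 11.8 TURN -3.06 SHIFT [-10.28  -7.07  -1.53]
```

jog_arm([
  [0, 0, -0.5],
  [0, 0, -0.5],
  [0, 0, -0.5],
  [0, 0, 0],
  [-0.93, -0.64, 0],
  [-0.93, -0.64, 0],
  [-0.93, -0.64, 0],
  [-0.93, -0.64, 0],
  [-0.93, -0.64, 0],
  [-0.93, -0.64, 0],
  [-0.93, -0.64, 0],
  [-0.93, -0.64, 0],
  [-0.93, -0.64, 0],
  [-0.93, -0.64, 0],
  [-0.93, -0.64, 0],
  [0, 0, 0],
  [0, 0, 0],
], turn=[-0.8, -0.8, -0.8, -0.6, 0, 0, 0, 0, 0, 0, 0, 0, 0, 0, 0, 0, 0], grip=[-1, -1, -1, -1, -1, -1, -1, -1, -1, -1, -1, -1, -1, -1, -1, -1, -1])

```text
clock: 13.98
tcp_pos: [0.4499, -0.1146, 0.1696]
eef_rot: [2.152, 2.289, 0.001]
wrist_force: [0.3, -0.2, 0.3]
gripper_width: 0.0852
finger_force: 0.0
```

```bash
python3 -c "
from h import *
q=wrist('w3'); look(q,'cover',.02);look(q,'cover',.038)
plan([.449,-.116,.048],3.8)"
```

```text
cover [([0.444, -0.114, 0.002], 0.76)] [(447, -115, 100, 61, np.float32(92.4), 0.63)]
cover [([0.444, -0.114, 0.002], 0.76)] [(447, -110, 94, 57, np.float32(92.4), 0.63)]
tcp [ 0.45  -0.114  0.169] closing 3.6 q6 -0.34 t 14.2 TURN -0.05 SHIFT [-0.06 -0.04  4.86]
```

View pics/w3.png

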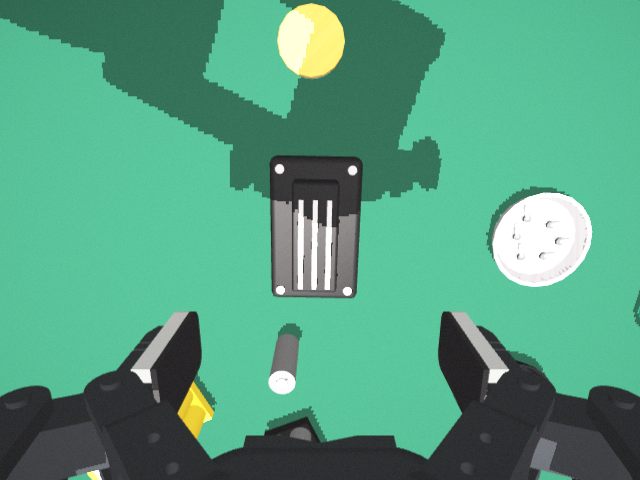

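The cover is at (316,227), rail along the image column, nothing in the fingers' way; the loose cell at (285,365) stays clear of the path.

jog_arm([
  [0, -0.1, 0],
  [0, 0, 0.9],
  [0, 0, 0.9],
  [0, 0, 0.9],
  [0, 0, 0.9],
  [0, 0, 0.8],
  [0, 0, 0.5],
  [0, 0, 0],
  [0, 0, 0],
  [0, 0, 0],
  [0, 0, 0],
  [0, 0, 0],
  [0, 0, 0],
  [0, 0, 0],
  [0, 0, 0],
  [0, 0, -0.5],
  [0, 0, -0.9],
  [0, 0, -0.9],
  [0, 0, -0.9],
  [0, 0, 0],
], turn=[0.15, 0, 0, 0, 0, 0, 0, 0, 0, 0, 0, 0, 0, 0, 0, 0, 0, 0, 0, 0], grip=[-1, -1, -1, -1, -1, -1, -1, -1, 1, 1, 1, 1, 1, 1, 1, 1, 1, 1, 1, 1])

```text
clock: 16.73
tcp_pos: [0.448, -0.1154, 0.1287]
eef_rot: [2.161, 2.275, 0.003]
wrist_force: [-0.1, 0.8, -1.2]
gripper_width: 0.0284
finger_force: 59.5
```

```bash
python3 -c "
from h import *
q=wrist('w4')
plan([.620,.222,.15],81.5)"
```

```text
tcp [ 0.447 -0.115  0.128] closing 3.0 q6 -0.33 t 16.8 TURN -19.64 SHIFT [-4.84 14.36 -0.87]
```

View pics/w4.png

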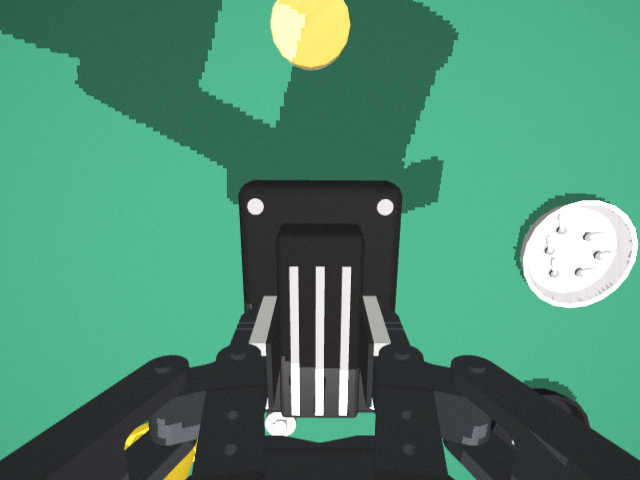

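The cover is held squarely by the rail, clear of the bench.

jog_arm([
  [0, 0, -0.3],
  [0, 0, -0.3],
  [0, 0, -0.3],
  [0, 0, 0],
  [0, 0, 0],
  [0, 0, 0],
  [0, 0, 0],
  [0, 0, 0],
  [0, 0, 0],
  [0, 0, 0],
  [0, 0, 0],
  [0, 0, 0],
  [0, 0, 0],
  [0, 0, 0],
  [0, 0, 0],
  [0, 0, 0],
  [0, 0, 0],
  [0, 0, 0],
  [0, 0, 0],
  [0, 0, 0],
], turn=[-1, -1, -1, -1, -1, -1, -1, -1, -1, -1, -1, -1, -1, -1, -1, -1, -1, -1, -1, -0.65], grip=[1, 1, 1, 1, 1, 1, 1, 1, 1, 1, 1, 1, 1, 1, 1, 1, 1, 1, 1, 1])

```text
clock: 19.27
tcp_pos: [0.4461, -0.1149, 0.1482]
eef_rot: [-0.229, -3.13, -0.001]
wrist_force: [-0.1, -0.2, -1.5]
gripper_width: 0.0282
finger_force: 59.5
```

jog_arm([
  [-0.32, 0.95, 0],
  [-0.32, 0.95, 0],
  [-0.32, 0.95, 0],
  [-0.32, 0.95, 0],
  [-0.32, 0.95, 0],
  [-0.32, 0.95, 0],
  [-0.32, 0.95, 0],
  [-0.32, 0.95, 0],
  [-0.32, 0.95, 0],
  [-0.32, 0.95, 0],
  [-0.32, 0.95, 0],
  [-0.32, 0.95, 0],
  [-0.32, 0.95, 0],
  [-0.32, 0.95, 0],
  [-0.32, 0.95, 0],
  [0, 0, 0],
  [0, 0, 0],
], turn=[0, 0, 0, 0, 0, 0, 0, 0, 0, 0, 0, 0, 0, 0, 0, 0, 0], grip=[1, 1, 1, 1, 1, 1, 1, 1, 1, 1, 1, 1, 1, 1, 1, 1, 1])

```text
clock: 21.4
tcp_pos: [0.6173, 0.2192, 0.1487]
eef_rot: [-0.231, -3.131, 0.002]
wrist_force: [-0.2, -0.1, -1.1]
gripper_width: 0.0285
finger_force: 59.5
```

```bash
python3 -c "
from h import *
plan([.620,.222,.049],81.5)"
```

```text
tcp [0.617 0.219 0.149] closing 81.6 q6 -1.1 t 21.4 TURN 0.02 SHIFT [-0.1   0.13  3.99]
```

jog_arm([
  [-0.1, 0.13, 0.9],
  [0, 0, 0.9],
  [0, 0, 0.9],
  [0, 0, 0.7],
  [0, 0, 0.4],
  [0, 0, 0.2],
  [0, 0, 0],
  [0, 0, 0],
  [0, 0, 0],
  [0, 0, 0],
  [0, 0, -0.5],
  [0, 0, -0.9],
  [0, 0, -0.9],
  [0, 0, -0.9],
  [0, 0, -0.9],
  [0, 0, 0],
], turn=[0, 0, 0, 0, 0, 0, 0, 0, 0, 0, 0, 0, 0, 0, 0, 0], grip=[1, 1, 1, 1, 1, 1, 1, 0, -0.1, -0.1, -0.1, -0.1, -1, -1, -1, -1])

```text
clock: 23.4
tcp_pos: [0.6223, 0.2229, 0.155]
eef_rot: [0.231, 3.128, 0.004]
wrist_force: [0.6, -0.2, -0.3]
gripper_width: 0.0852
finger_force: 0.0
```

```bash
python3 -c "
from h import *
q=wrist(); look(q,'latch',.02);look(q,'cover',.02)
q=ctrl.capture('top'); look(q,'latch',.02);look(q,'cover',.02);look(q,'block',.052)
plan([.447,-.326,.2],15)"
```

```text
latch [([0.607, 0.146, 0.002], 0.86)] [(607, 152, 47, 29, np.float32(81.6), 0.57)]
cover [([0.596, 0.078, -0.002], 0.69), ([0.62, 0.225, 0.001], 0.58)] [(620, 222, 100, 61, np.float32(171.0), 0.74)]
latch [([0.612, 0.151, 0.001], 0.7)] [(606, 149, 48, 29, np.float32(82.0), 0.69)]
cover [([0.621, 0.22, 0.002], 0.66), ([0.459, 0.203, 0.004], 0.25)] [(617, 221, 103, 67, np.float32(172.9), 0.74)]
block [([0.573, -0.367, 0.005], 0.83), ([0.446, -0.325, -0.001], 0.77)] [(326, -279, 87, 54, np.float32(29.8), 0.82), (446, -319, 96, 42, np.float32(116.0), 0.69)]
tcp [0.621 0.222 0.152] closing 81.6 q6 -1.1 t 24.0 TURN 16.64 SHIFT [-19.39 -12.4   -1.93]
```

jog_arm([
  [0, 0, -0.2],
  [0, 0, -0.2],
  [0, 0, -0.2],
  [0, 0, -0.2],
  [0, 0, -0.2],
  [0, 0, -0.2],
  [0, 0, -0.2],
  [0, 0, -0.2],
  [0, 0, -0.2],
  [0, 0, -0.2],
  [0, 0, 0],
  [0, 0, 0],
  [0, 0, 0],
  [0, 0, 0],
  [0, 0, 0],
  [-0.99, -0.81, 0],
  [-0.99, -0.81, 0],
  [-0.99, -0.81, 0],
  [-0.99, -0.81, 0],
  [-0.99, -0.81, 0],
], turn=[1, 1, 1, 1, 1, 1, 1, 1, 1, 1, 1, 1, 1, 1, 1, 0, 0, 0, 0, 0], grip=[-1, -1, -1, -1, -1, -1, -1, -1, -1, -1, -1, -1, -1, -1, -1, -1, -1, -1, -1, -1])

```text
clock: 26.5
tcp_pos: [0.5719, 0.0692, 0.2021]
eef_rot: [1.767, 2.598, 0.0]
wrist_force: [0.6, -0.0, 0.4]
gripper_width: 0.0853
finger_force: 0.0
```

jog_arm([
  [-0.99, -0.81, 0],
  [-0.99, -0.81, 0],
  [-0.99, -0.81, 0],
  [-0.99, -0.81, 0],
  [-0.99, -0.81, 0],
  [-0.99, -0.81, 0],
  [-0.99, -0.81, 0],
  [-0.99, -0.81, 0],
  [-0.99, -0.81, 0],
  [-0.99, -0.81, 0],
  [-0.99, -0.81, 0],
  [-0.99, -0.81, 0],
  [-0.99, -0.81, 0],
  [0, 0, 0],
  [0, 0, 0],
], turn=[0, 0, 0, 0, 0, 0, 0, 0, 0, 0, 0, 0, 0, 0, 0], grip=[-1, -1, -1, -1, -1, -1, -1, -1, -1, -1, -1, -1, -1, -1, -1])

```text
clock: 28.38
tcp_pos: [0.4457, -0.3253, 0.2019]
eef_rot: [-1.767, -2.597, -0.001]
wrist_force: [-0.0, -0.2, -0.7]
gripper_width: 0.0853
finger_force: 0.0
```

```bash
python3 -c "
from h import *
q=wrist('w5'); look(q,'block',.052)
q=ctrl.capture('scene'); look(q,'block',.052)
plan([.447,-.326,.2],15)"
```

```text
block [([0.323, -0.284, -0.002], 0.92), ([0.57, -0.368, -0.001], 0.92)] [(448, -327, 86, 41, np.float32(116.7), 0.74), (330, -286, 88, 40, np.float32(29.8), 0.64)]
block [([0.449, -0.327, -0.002], 0.88), ([0.578, -0.369, 0.004], 0.78)] [(594, -361, 116, 69, np.float32(163.6), 0.97), (474, -320, 99, 86, np.float32(25.0), 0.87)]
tcp [ 0.446 -0.325  0.202] closing 21.6 q6 -1.03 t 28.7 TURN 1.65 SHIFT [-0.04  0.03  0.08]
```

View pics/w5.png

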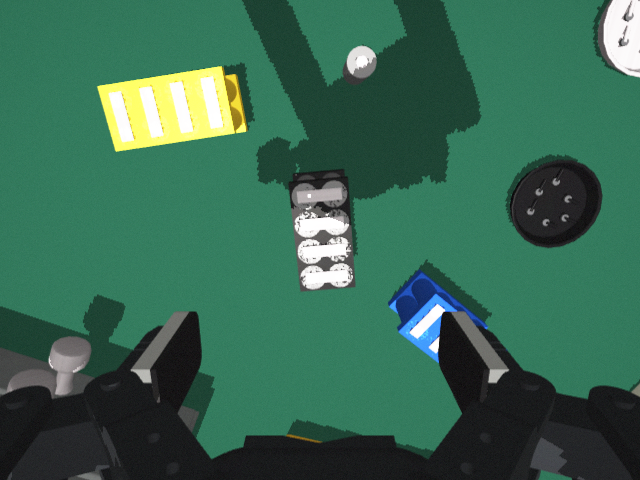

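The grey block is at (323,232), between the yellow (170,108) and blue (440,320) decoys; both stay clear of the fingers. Its +y end face shows, so its top centre lies a few mm further to −y.

```bash
python3 -c "
from h import *
plan([.449,-.329,.054],26.7)"
```

```text
tcp [ 0.446 -0.325  0.202] closing 21.6 q6 -1.03 t 28.7 TURN -1.27 SHIFT [-0.19  0.04  5.92]
```

jog_arm([
  [0, 0, 0.8],
  [0, 0, 0.8],
  [-0.19, 0.04, 0.8],
  [0, 0, 0.9],
  [0, 0, 0.9],
  [0, 0, 0.9],
  [0, 0, 0.6],
  [0, 0, 0.2],
  [0, 0, 0],
  [0, 0, 0],
  [0, 0, 0],
  [0, 0, 0],
  [0, 0, 0],
  [0, 0, 0],
  [0, 0, 0],
  [0, 0, 0],
  [0, 0, -0.5],
  [0, 0, -0.9],
  [0, 0, -0.9],
  [0, 0, 0],
], turn=[-0.65, -0.62, 0, 0, 0, 0, 0, 0, 0, 0, 0, 0, 0, 0, 0, 0, 0, 0, 0, 0], grip=[-1, -1, -1, -1, -1, -1, -1, -1, -1, 1, 1, 1, 1, 1, 1, 1, 1, 1, 1, 1])

```text
clock: 31.18
tcp_pos: [0.4492, -0.3302, 0.1134]
eef_rot: [1.648, 2.671, -0.001]
wrist_force: [-0.2, 0.5, -5.1]
gripper_width: 0.0385
finger_force: 61.9
```

```bash
python3 -c "
from h import *
q=wrist('w6'); look(q,'block',.052)
plan([.599,.081,.17],81.5)"
```

```text
block [([0.454, -0.332, 0.06], 0.93), ([0.572, -0.367, -0.004], 0.84)] [(461, -353, 129, 58, np.float32(116.7), 0.91), (331, -285, 90, 41, np.float32(30.0), 0.78)]
tcp [ 0.448 -0.329  0.111] closing 26.6 q6 -1.12 t 31.3 TURN -13.72 SHIFT [-3.55 17.11 -2.39]
```

View pics/w6.png

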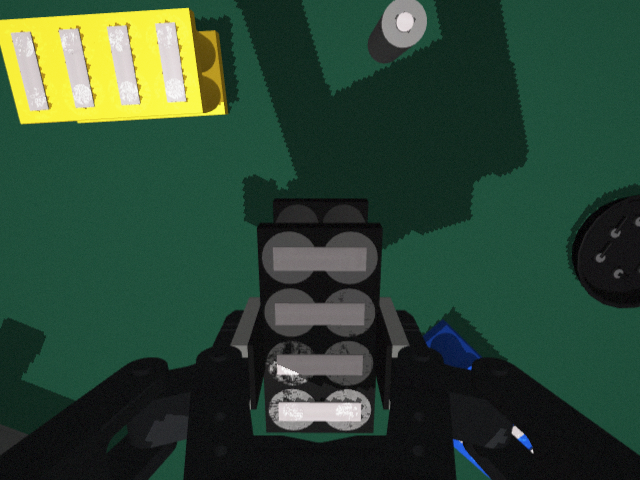

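```bash
python3 -c "
from h import *
s,p,R=pose();q=wrist(); w=proj(q,.1095,[[320,224],[320,432]]); print((w-p)@R*1000)"
```

```text
[[ 41.57133962  -0.32373493   1.49686432]
 [-36.34543006  -0.26909941   1.31109165]]
```

The block hangs straight in the pads, its centre 2.6 mm ahead of the TCP along tool x; I correct for that.

jog_arm([
  [0, 0, -0.5],
  [0, 0, -0.5],
  [0, 0, -0.5],
  [0, 0, -0.5],
  [0, 0, -0.4],
  [0, 0, 0],
  [0, 0, 0],
  [0, 0, 0],
  [0, 0, 0],
  [0, 0, 0],
  [0, 0, 0],
  [0, 0, 0],
  [0, 0, 0],
  [0, 0, 0],
  [0, 0, 0],
], turn=[-1, -1, -1, -1, -1, -1, -1, -1, -1, -1, -1, -1, -1, -0.72, 0], grip=[1, 1, 1, 1, 1, 1, 1, 1, 1, 1, 1, 1, 1, 1, 1])

```text
clock: 33.25
tcp_pos: [0.4482, -0.3292, 0.1709]
eef_rot: [-0.233, -3.131, -0.002]
wrist_force: [-0.9, -0.3, -4.6]
gripper_width: 0.0382
finger_force: 61.7
```

jog_arm([
  [-0.2, 0.95, 0],
  [-0.2, 0.95, 0],
  [-0.2, 0.95, 0],
  [-0.2, 0.95, 0],
  [-0.2, 0.95, 0],
  [-0.2, 0.95, 0],
  [-0.2, 0.95, 0],
  [-0.2, 0.95, 0],
  [-0.2, 0.95, 0],
  [-0.2, 0.95, 0],
  [-0.2, 0.95, 0],
  [-0.2, 0.95, 0],
  [-0.2, 0.95, 0],
  [-0.2, 0.95, 0],
  [-0.2, 0.95, 0],
  [-0.2, 0.95, 0],
  [-0.2, 0.95, 0],
  [-0.2, 0.95, 0],
  [0, 0, 0],
  [0, 0, 0],
], turn=[0, 0, 0, 0, 0, 0, 0, 0, 0, 0, 0, 0, 0, 0, 0, 0, 0, 0, 0, 0], grip=[1, 1, 1, 1, 1, 1, 1, 1, 1, 1, 1, 1, 1, 1, 1, 1, 1, 1, 1, 1])

```text
clock: 35.75
tcp_pos: [0.6004, 0.0798, 0.1716]
eef_rot: [-0.232, -3.132, 0.001]
wrist_force: [0.4, 0.1, -5.1]
gripper_width: 0.039
finger_force: 62.0
```

```bash
python3 -c "
from h import *
q=wrist('w7'); look(q,'shell',.022); print(proj(q,.022,[[320,240]]))
plan([.6016,.0806,.06],81.5)"
```

```text
shell [] [(557, 88, 62, 42, np.float32(80.7), 0.77)]
[[0.6065111  0.07806518 0.022     ]]
tcp [0.601 0.079 0.172] closing 81.5 q6 -1.31 t 35.9 TURN -0.01 SHIFT [-0.04  0.06  4.48]
```

View pics/w7.png

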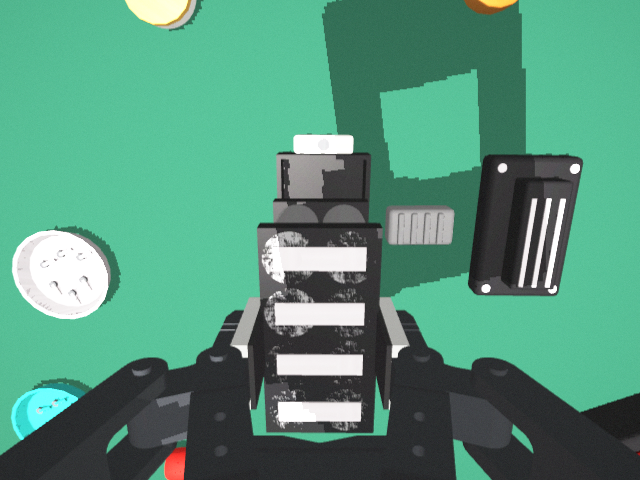

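```bash
python3 -c "
from h import *
q=wrist(); w=proj(q,.022,[[278,154],[371,154]]);m=w.mean(0); a=np.radians(-8.5);print(w,m[:2]+.0505*np.array([np.cos(a),np.sin(a)]))"
```

```text
[[0.54497038 0.0591611  0.022     ]
 [0.55394337 0.11911493 0.022     ]] [0.59940218 0.08167364]
```

The shell shows under the block, its near rim at (278–371,154), giving a shell centre of (0.599,0.082). The block lines up with it.

jog_arm([
  [-0.04, 0.09, 0.8],
  [0, 0, 0.8],
  [0, 0, 0.8],
  [0, 0, 0.8],
  [0, 0, 0.6],
  [0, 0, 0.4],
  [0, 0, 0.2],
  [0, 0, 0.13],
  [0, 0, 0],
  [0, 0, 0],
], turn=[0, 0, 0, 0, 0, 0, 0, 0, 0, 0], grip=[1, 1, 1, 1, 1, 1, 1, 1, 1, 1])

```text
clock: 37.2
tcp_pos: [0.6024, 0.0821, 0.0593]
eef_rot: [0.232, 3.132, 0.0]
wrist_force: [0.9, -0.4, -5.5]
gripper_width: 0.039
finger_force: 62.0
```

jog_arm([
  [0, 0, 0.05],
  [0, 0, 0],
  [0, 0, 0],
  [0, 0, 0],
  [0, 0, 0],
  [0, 0, -0.5],
  [0, 0, -0.9],
  [0, 0, -0.9],
  [0, 0, -0.9],
  [0, 0, -0.9],
  [0, 0, 0],
], turn=[0, 0, 0, 0, 0, 0, 0, 0, 0, 0, 0], grip=[1, 1, 0, -0.1, -0.3, -0.5, -1, -1, -1, -1, -1])

```text
clock: 38.58
tcp_pos: [0.6034, 0.0822, 0.1627]
eef_rot: [0.232, 3.128, 0.002]
wrist_force: [0.8, -0.5, -0.4]
gripper_width: 0.0854
finger_force: 0.0
```

```bash
python3 -c "
from h import *
q=wrist('w8'); look(q,'block',.055);look(q,'latch',.02)
q=ctrl.capture('scene');look(q,'block',.055)
q=ctrl.capture('top');look(q,'block',.055);look(q,'board',.003)
plan([.43,.112,.16],-5)"
```

```text
block [([0.6, 0.083, 0.002], 0.85)] [(598, 82, 85, 40, np.float32(171.5), 0.58)]
latch [([0.609, 0.146, 0.004], 0.94)] [(606, 147, 48, 27, np.float32(81.5), 0.97)]
block [([0.579, -0.371, 0.002], 0.79)] [(618, 81, 113, 41, np.float32(173.2), 0.84), (358, -278, 135, 54, np.float32(28.7), 0.74)]
block [([0.577, -0.366, 0.004], 0.67), ([0.6, 0.088, 0.004], 0.61)] [(567, -357, 97, 56, np.float32(162.1), 0.94), (326, -278, 88, 53, np.float32(30.2), 0.82)]
board [] []
tcp [0.602 0.082 0.16 ] closing 81.5 q6 -1.31 t 39.2 TURN 21.63 SHIFT [ 0.59 -6.96 -0.  ]
```

View pics/w8.png

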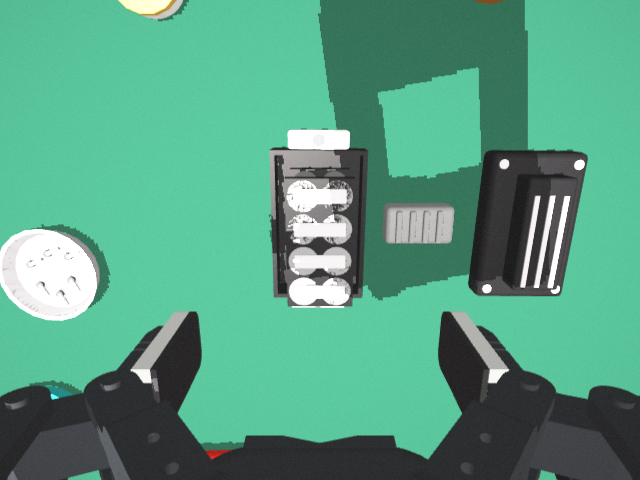

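The block sits in the shell at (320,235), level with its walls; latch and cover are undisturbed at (419,224) and (530,222). Now the board.

jog_arm([
  [0, 0, 0],
  [0, 0, 0],
  [0, 0, 0],
  [0, 0, 0],
  [0, 0, 0],
  [0, 0, 0],
  [0, 0, 0],
  [0, 0, 0],
  [0, 0, 0],
  [0, 0, 0],
  [0, 0, 0],
  [0, 0, 0],
  [0, 0, 0],
  [0, 0, 0],
  [0, 0, 0],
  [0, 0, 0],
  [0, 0, 0],
  [0, 0, 0],
  [0, 0, 0],
  [0, 0, 0],
], turn=[1, 1, 1, 1, 1, 1, 1, 1, 1, 1, 1, 1, 1, 1, 1, 1, 1, 1, 1, 1], grip=[-1, -1, -1, -1, -1, -1, -1, -1, -1, -1, -1, -1, -1, -1, -1, -1, -1, -1, -1, -1])

```text
clock: 41.72
tcp_pos: [0.6021, 0.0821, 0.1601]
eef_rot: [2.194, 2.248, 0.0]
wrist_force: [0.6, -0.5, -0.2]
gripper_width: 0.0851
finger_force: 0.0
```

jog_arm([
  [0, 0, 0],
  [0, 0, 0],
  [0.07, -0.87, 0],
  [0.07, -0.87, 0],
  [0.07, -0.87, 0],
  [0.07, -0.87, 0],
  [0.07, -0.87, 0],
  [0.07, -0.87, 0],
  [0.07, -0.87, 0],
  [0.07, -0.87, 0],
  [0, 0, 0],
  [0, 0, 0],
], turn=[1, 0.63, 0, 0, 0, 0, 0, 0, 0, 0, 0, 0], grip=[-1, -1, -1, -1, -1, -1, -1, -1, -1, -1, -1, -1])

```text
clock: 43.22
tcp_pos: [0.4311, 0.1112, 0.1604]
eef_rot: [2.315, 2.122, 0.002]
wrist_force: [0.1, 0.3, -0.1]
gripper_width: 0.0851
finger_force: 0.0
```

```bash
python3 -c "
from h import *
q=wrist('w9'); look(q,'board',.003)
q=ctrl.capture('top');look(q,'tape',.018);look(q,'tin',.016)
plan([.43,.112,.032],-5)"
```

```text
board [([0.43, 0.11, -0.005], 0.96)] [(429, 111, 76, 36, np.float32(87.1), 0.95)]
tape [] []
tin [([0.437, 0.007, -0.001], 0.59)] [(437, 5, 41, 39, np.float32(3.8), 0.95)]
tcp [0.43  0.111 0.16 ] closing -5.0 q6 0.31 t 43.6 TURN -0.0 SHIFT [ 0.04 -0.01  5.12]
```

View pics/w9.png

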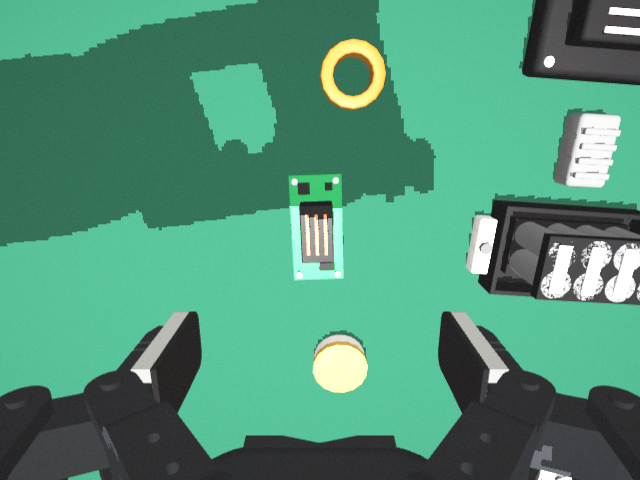

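The board lies at (317,228), connector up, nearly square to the jaws; tape (353,74) and tin (340,363) are clear of the fingers' line.

jog_arm([
  [0, -0.04, 0.9],
  [0, 0, 0.9],
  [0, 0, 0.9],
  [0, 0, 0.9],
  [0, 0, 0.9],
  [0, 0, 0.5],
  [0, 0, 0.2],
  [0, 0, 0],
  [0, 0, 0],
  [0, 0, 0],
  [0, 0, 0],
  [0, 0, 0],
  [0, 0, 0],
  [0, 0, 0],
  [0, 0, 0],
  [0, 0, 0],
  [0, 0, -0.5],
  [0, 0, -0.9],
  [0, 0, -0.9],
  [0, 0, 0],
], turn=[-0.5, 0, 0, 0, 0, 0, 0, 0, 0, 0, 0, 0, 0, 0, 0, 0, 0, 0, 0, 0], grip=[-1, -1, -1, -1, -1, -1, -1, -1, 1, 1, 1, 1, 1, 1, 1, 1, 1, 1, 1, 1])

```text
clock: 46.12
tcp_pos: [0.4302, 0.1115, 0.0892]
eef_rot: [2.277, 2.161, 0.006]
wrist_force: [-0.5, -0.1, -0.8]
gripper_width: 0.0201
finger_force: 58.8
```

```bash
python3 -c "
from h import *
q=wrist('w10'); look(q,'board',.065)
plan([.600,.082,.16],81.5)"
```

```text
board [([0.43, 0.11, 0.056], 0.67)] [(430, 113, 75, 35, np.float32(86.6), 0.66)]
tcp [0.428 0.111 0.087] closing -3.0 q6 0.28 t 46.3 TURN -21.13 SHIFT [-6.96 -0.14 -2.92]
```

View pics/w10.png

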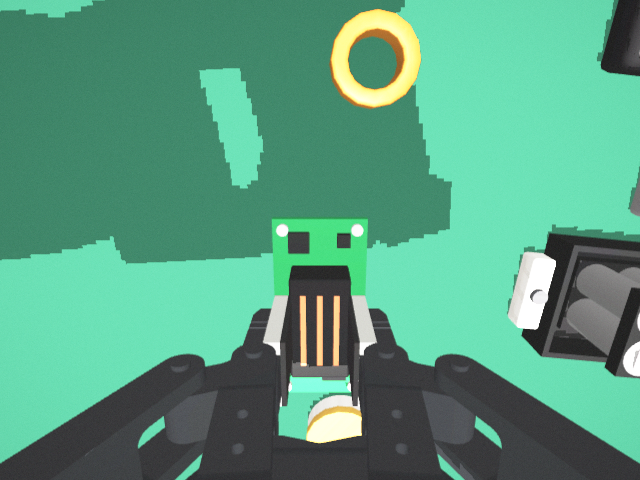

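The board is held level by the connector, square in the jaws.

jog_arm([
  [0, 0, -0.5],
  [0, 0, -0.5],
  [0, 0, -0.5],
  [0, 0, -0.5],
  [0, 0, -0.5],
  [0, 0, -0.4],
  [0, 0, 0],
  [0, 0, 0],
  [0, 0, 0],
  [0, 0, 0],
  [0, 0, 0],
  [0, 0, 0],
  [0, 0, 0],
  [0, 0, 0],
  [0, 0, 0],
  [0, 0, 0],
  [0, 0, 0],
  [0, 0, 0],
  [0, 0, 0],
  [0, 0, 0],
], turn=[-1, -1, -1, -1, -1, -1, -1, -1, -1, -1, -1, -1, -1, -1, -1, -1, -1, -1, -1, -1], grip=[1, 1, 1, 1, 1, 1, 1, 1, 1, 1, 1, 1, 1, 1, 1, 1, 1, 1, 1, 1])

```text
clock: 48.78
tcp_pos: [0.4283, 0.1111, 0.1589]
eef_rot: [-0.352, -3.119, 0.001]
wrist_force: [-0.2, -0.9, -0.4]
gripper_width: 0.02
finger_force: 58.7
```

jog_arm([
  [0, 0, 0],
  [0, 0, 0],
  [-0.87, -0.02, 0],
  [-0.87, -0.02, 0],
  [-0.87, -0.02, 0],
  [-0.87, -0.02, 0],
  [-0.87, -0.02, 0],
  [-0.87, -0.02, 0],
  [-0.87, -0.02, 0],
  [-0.87, -0.02, 0],
  [0, 0, 0],
  [0, 0, 0],
], turn=[-1, -0.13, 0, 0, 0, 0, 0, 0, 0, 0, 0, 0], grip=[1, 1, 1, 1, 1, 1, 1, 1, 1, 1, 1, 1])

```text
clock: 50.28
tcp_pos: [0.5994, 0.0816, 0.1593]
eef_rot: [-0.233, -3.131, 0.0]
wrist_force: [0.1, 0.9, -0.5]
gripper_width: 0.0199
finger_force: 58.7
```

```bash
python3 -c "
from h import *
q=wrist('w11'); look(q,'board',.133); look(q,'block',.055)
plan([.600,.082,.087],81.5)"
```

```text
board [([0.601, 0.079, 0.128], 0.87)] [(598, 81, 76, 36, np.float32(171.5), 0.87)]
block [] [(568, 87, 40, 23, np.float32(81.5), 0.98)]
tcp [0.6   0.082 0.16 ] closing 81.5 q6 -1.31 t 50.5 TURN 0.01 SHIFT [-0.    0.01  2.93]
```

View pics/w11.png

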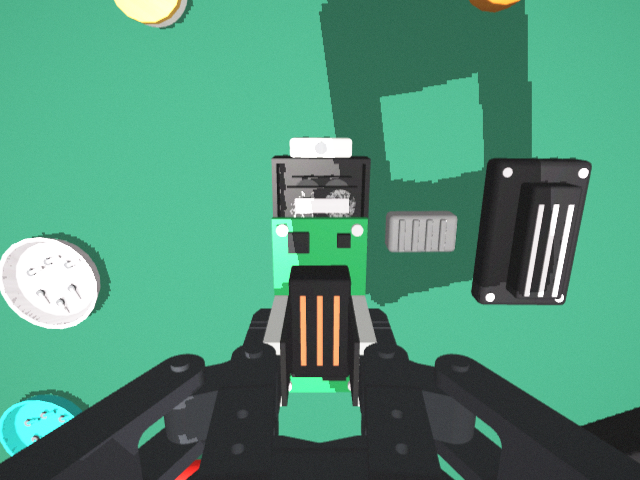

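The board is over the block, square to the shell and centred within 2 mm.

jog_arm([
  [-0.04, 0.04, 0.8],
  [0, 0, 0.8],
  [0, 0, 0.7],
  [0, 0, 0.4],
  [0, 0, 0.2],
  [0, 0, 0.03],
  [0, 0, 0],
  [0, 0, 0],
], turn=[0, 0, 0, 0, 0, 0, 0, 0], grip=[1, 1, 1, 1, 1, 1, 1, 1])

```text
clock: 51.52
tcp_pos: [0.602, 0.0825, 0.0874]
eef_rot: [0.232, 3.132, 0.0]
wrist_force: [0.6, -0.1, -1.0]
gripper_width: 0.02
finger_force: 58.7
```

jog_arm([
  [0, 0, 0.04],
  [0, 0, 0],
], turn=[0, 0], grip=[1, 1])

```text
clock: 51.78
tcp_pos: [0.6016, 0.0825, 0.0859]
eef_rot: [0.232, 3.133, 0.0]
wrist_force: [-0.1, 0.4, -1.3]
gripper_width: 0.0201
finger_force: 58.7
```

jog_arm([
  [0, 0, 0.03],
  [0, 0, 0],
  [0, 0, 0],
  [0, 0, 0],
  [0, 0, 0],
  [0, 0, 0],
  [0, 0, -0.5],
  [0, 0, -0.9],
  [0, 0, -0.9],
  [0, 0, -0.9],
  [0, 0, -0.9],
  [0, 0, 0],
  [0, 0, 0],
], turn=[0, 0, 0, 0, 0, 0, 0, 0, 0, 0, 0, 0, 0], grip=[1, 1, 0.3, 0.1, 0, -0.1, -0.3, -0.5, -1, -1, -1, -1, -1])

```text
clock: 53.4
tcp_pos: [0.6012, 0.0824, 0.1871]
eef_rot: [-0.232, -3.132, 0.0]
wrist_force: [0.3, -0.4, -0.6]
gripper_width: 0.0854
finger_force: 0.0
```

```bash
python3 -c "
from h import *
q=wrist('w12'); look(q,'board',.058); look(q,'block',.055);look(q,'latch',.02);look(q,'cover',.02);look(q,'shell',.022)
q=ctrl.capture('top'); [look(q,t,.018) for t in ('tape','tin','cell')]"
```

```text
board [] [(601, 81, 77, 36, np.float32(171.5), 0.87)]
block [] [(597, 82, 82, 40, np.float32(171.5), 0.96)]
latch [([0.61, 0.148, -0.0], 0.83), ([0.611, -0.115, -0.002], 0.73)] [(606, 148, 46, 28, np.float32(82.9), 0.7)]
cover [([0.62, 0.224, 0.001], 0.91)] [(619, 218, 100, 66, np.float32(171.5), 0.6)]
shell [] [(596, 81, 121, 62, np.float32(171.1), 0.85)]
tape [] []
tin [([0.437, 0.003, 0.001], 0.94), ([0.432, -0.217, -0.0], 0.75)] [(436, 5, 39, 39, np.float32(49.1), 0.97)]
cell [([0.433, -0.217, -0.001], 0.54)] [(430, -216, 31, 20, np.float32(111.7), 0.46)]
```

View pics/w12.png

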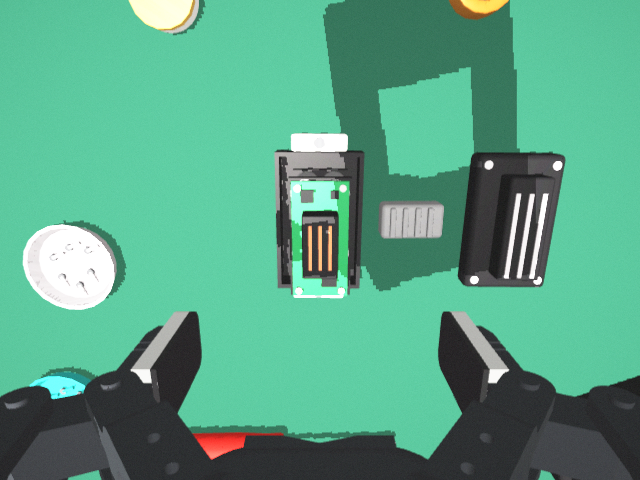

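The board lies square on the block at (320,240), with the latch at (411,219) and the cover at (512,220), all within tolerance. The gripper is clear, so I'm handing in.

```bash
python3 -c "
from h import *
print(ctrl.hand_in())"
```

```text
the job is handed in; nothing more can be done
None
```

I handed in the job at about 54 s on the robot's clock. The block is in the shell with the board squarely on top, and the latch and cover are set out on the side away from the steel dish. My last camera checks put these four within tolerance. The tin and loose cell measured as not having moved. The last network look missed the tape roll, but the arm never went near it. The hand-in returned no verdict.

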